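Load the drawer incubator, dial in the dish count and start it

ROBOT

A 6-joint arm with a two-finger parallel gripper is mounted at the origin on a cart in front of the work surface, level with it; the furniture and walls round the work are solid. World frame = base frame: x ahead of the robot, y to its left, z up, the work surface at z = 0. Lengths are in m, angles in rad, forces in N, time in s.
With the tool pointing down it reaches from about 0.3 to 0.775 m from the base axis. Payload 14.6 kg.
Tool frame: the origin (TCP) lies between the finger pads; the fingertips stand 11 mm ahead of it and the grasp point (between the pads) lies 8 mm behind it; z points along the fingers, y is the line along which they close (so a half turn about z gives the same grasp; the last joint's range is limited). The gripper opens to 85 mm and grips with 20 to 120 N. Pads are 22 mm wide; open, the fingers measure 114 mm over their backs; the gripper's body (76 mm by 85 mm) begins 54 mm behind the grasp point. The pads swing forward as they close: fully open they stand 13 mm farther back than shut.
Start: joints at [-1.271, 0.3, 1.521, -0, 1.321, -0.067], TCP at [0.197, -0.513, 0.242] pointing down, gripper open.
Joint ranges: [-3.03, 3.03], [-0.79, 2.21], [0.23, 2.52], [-1.04, 4.18], [0, 3.07], [-2.55, 2.55]. Speed limits (rad/s): [2.22, 2.22, 2.57, 3.14, 3.14, 3.14].

INTERFACE

Orientations are given as a unit quaternion [w, x, y, z].
In Python, from plant import move_pose, move_l, goto_joints, command_gripper, hold, ik, read_state, capture, MotionError, close_job, boxes_of gives the robot as it stands. The module is installed in compiled form; this text tells all that it offers. Calls block until the motion is done:
- move_pose(position, orientation): joint-space move of the TCP to a pose.
- move_l(position, attitude=None, feed=0.15, f_stop=None): straight line of the TCP; attitude=None keeps the orientation; feed is the mean speed in m/s. With f_stop (N) it stops when the force on the tool has changed by that much, and returns True; else False.
- goto_joints(angles): joint-space move.
- command_gripper(opening, grasp_force=None): opening from 0.0 (shut) to 1.0 (fully open); grasp_force is the grip in N (None keeps the last); returns when the fingers have stopped.
- hold(seconds).
- ik(position, orientation): joint angles nearest the present ones, or None.
- read_state(): the state.
- capture(name): name is "scene" or "top"; returns a dict with "pixels" (480x640x3 uint8, blue, green, red), "fx", "fy", "cx", "cy" (pixels), "k1" (the pictures are not rectified: a ray, as slopes to the right and down, at radius r is drawn at 1 + k1 r^2 times it, then the intrinsics apply), "world_from_camera" (4x4, takes a point from camera to world coordinates). Camera axes: x right, y down, z forward; pixel columns grow to the right and rows downward; lengths in m; the calibration is good to about 2 mm. A picture is of the moment at which its call begins. There is no depth.
A pose or a line that the arm cannot do raises MotionError and nothing moves.
- close_job(): hands the job in; it is judged then, once.
Trained networks look in a picture, given as the dict that the camera call returned (one of the last four; its "shot" number tells which), for a name from the list of things; names that differ only in an ending like _2 or _b are one class to them, and where a whole thing is asked for, a point or a joint stands for the part that bears it (a point fixed in the world has none). Each returns a list of dicts, best first, with "p" (0 to 1); they miss things now and then, are a little off and sometimes report something else, mostly with a low value. They report only what shows in the picture. A call takes as long as a camera call. They do not tell look-alikes from the thing itself.
- boxes_of(picture, name): "bbox" ([centre column, centre row, width, height] as shares, 0 to 1, of the picture: columns of its width, rows of its height, round what is visible of it).
The state is a dict: "time_s": time; "qpos": joint angles; "joint_vel": joint speeds; "tau": joint torques, N m; "eef_pos": TCP position; "tool_rot": TCP orientation; "ft_force": force on the tool from outside, world axes, zero at the start; "wrist_torque": the same for the moment, N m; "gripper_width": opening from 0.0 (shut) to 1.0 (fully open); "grip_force": force on a finger pad.
Only numpy, scipy, OpenCV 4.12 (cv2) and the standard library are available. Lean on these libraries where they do the work, as an engineer would, in place of code of your own. Each camera call takes 0.05 s, during which the arm holds its last target. There are 200 camera calls.

TASK

Pull out the drawer of the white incubator, lay every petri dish from the bench flat inside it and push the drawer fully home. Set the dial to as many clicks from its zero mark (the long tick) as there are dishes. When both are done press the left key and after that the right key, one at a time (never the middle one), and leave the other things on the bench where they are.

Things in the scene. Friction and masses are not known exactly. Their poses are not given: they have to be found in the camera images.
- incubator: low white drawer incubator, fixed, 190 deep (x) by 240 wide (y), top at z 74 mm; on it, from 27 mm behind the front face, a grey control pod with its top at z 96 mm: dial on the right, three keys in a row on the left, all 60 mm behind the front face. Origin: centre of its underside. Its x points from the drawer front into the case, y left, z up; the drawer slides out along -x.
- tray (a joint): drawer travel in m: 0 fully home, 0.148 fully out (hard stop); about 1.5 N of friction plus light damping, stays where it is left
- tray_handle (a point): middle of the drawer's steel bar handle: a round bar, 10 mm thick, 100 mm long along y, centre line 36 mm in front of the drawer's front panel (31 mm free gap) and 54 mm above the bench; can be pinched from above. The panel reaches up to z 64 mm. Moves with the drawer; axes as the incubator's.
- tray_in (a point): centre of the drawer's inner floor, 14 mm above the bench; the inside is 135 mm (x) by 197 mm (y), open on top, walls 36 mm high above the floor and 4 mm thick. Four dishes lie side by side 66 mm apart in x and about 90 mm apart in y. Fully out, the whole inside stands clear in front of the case. Moves with the drawer; axes as the incubator's.
- dial (a joint): dial angle in rad: it has nine detents (clicks) 30 degrees (0.5236 rad) apart, 0 at the long tick, then 1, 2, .. 8 clockwise seen from above; grows clockwise; between detents a spring pulls it (at most about 0.1 N m) into the nearest. Stops just beyond 0 and 8. It starts somewhere from 5 to 8.
- dial_grip (a point): point on the dial's axis, 24 mm above the pod's top, at the height to grip: a black bar 50 mm long, 12 mm thick, standing from 8 to 36 mm above the pod on a 52 mm round skirt. The point's x axis runs along the bar to its pointer end (white line), its z axis is the turning axis, up. Click 0 points 120 degrees to the left (anticlockwise from above) of the incubator's x axis.
- key_left (a joint): left key's travel in m: 0 up, 0.006 fully down; spring key, 4 N fully down; pressed counts from 0.0045
- key_left_top (a point): centre of the top of the left key (round white cap, 24 mm across, in a black housing); the three keys are alike, 42 mm apart; press straight down
- key_middle (a joint): middle key's travel, as the left key's; must not be pressed
- key_middle_top (a point): centre of the top of the middle key
- key_right (a joint): right key's travel, as the left key's
- key_right_top (a point): centre of the top of the right key, the one nearest the dial
- dish_1: closed petri dish, 57 mm across its lid, 14 mm high, 20 g, origin at the centre of its underside, z up; lies on the bench to the left of the incubator; the bench ends at a wall at world y about 0.48. Two to four of the four dishes are there; an absent one reads None from the start.
- dish_2: another petri dish like dish_1. Two to four of the four dishes are there; an absent one reads None from the start.
- dish_3: another petri dish like dish_1. Two to four of the four dishes are there; an absent one reads None from the start.
- dish_4: another petri dish like dish_1. Two to four of the four dishes are there; an absent one reads None from the start.
- pen: red and white marker pen, 135 mm long, a bystander lying behind the dishes
- timer: white timer, 62 x 62 x 14 mm, a bystander left of the dishes
- tape: roll of tape, 96 mm across, 25 mm high, a bystander
Not all that is in view belongs to the job. Leave any blue look-alike of the dish_1 alone.

How it is judged:
By the outcome, as a careful person would: the job done as asked, in the order asked, and still so for the second after the job is handed in, with the robot touching nothing.
Of dish_1, dish_2, dish_3, dish_4 only 2 to 4 are there at a start; the rules pass over those that are not, and their reading is None.
At some moment in a run one of dish_1, dish_2, dish_3, dish_4 may be knocked a few centimetres aside while the robot is not near it.
Once in a run the grip may slacken for a moment while it holds something.
It also fails if it takes over 200 s, if anything falls off the work surface, if the arm or the gripper's body presses on something with over 40 N, if the wrist force passes 120 N, or if a joint passes its speed limit or range.

## Working session

There is one attempt and no reset: what is moved stays moved. The work goes in short steps, each a Python script; the robot and the scene stay as the last script left them, time stands still between calls to the robot, and variables do not carry over. Pictures are saved under pics/ and viewed, at most 14 in all, crops included, and the job is handed in when it is done.

```bash
mkdir -p pics; cat > h.py <<'E'
import numpy as np, cv2
from plant import *
def px2w(P,u,v,z):
    K=np.array([[P['fx'],0,P['cx']],[0,P['fy'],P['cy']],[0,0,1.]])
    d=np.array([(u-P['cx'])/P['fx'],(v-P['cy'])/P['fy']]);s=d.copy()
    for _ in range(20): s=d/(1+P['k1']*(s@s))
    T=np.array(P['world_from_camera']); r=T[:3,:3]@np.array([s[0],s[1],1]); o=T[:3,3]
    return o+r*(z-o[2])/r[2]
def w2px(P,p):
    T=np.linalg.inv(np.array(P['world_from_camera'])); c=T[:3,:3]@np.array(p)+T[:3,3]
    s=c[:2]/c[2]; s=s*(1+P['k1']*(s@s)); return s[0]*P['fx']+P['cx'],s[1]*P['fy']+P['cy']
def boxes(P,n,pmin=0.2):
    return [(round(b['p'],2),*[round(float(x),1) for x in np.array(b['bbox'])*[640,480,640,480]]) for b in boxes_of(P,n) if b['p']>pmin]
def save(P,n): cv2.imwrite(f'pics/{n}.png',P['pixels'])
def q_yaw(a): # tool down; tool y axis along world direction a+90deg.. x axis at yaw a
    return [0,np.cos(a/2),np.sin(a/2),0]
E
python3 - <<'E'
from h import *
for n in ('scene','top'):
    P=capture(n); save(P,n+'0'); print(n,np.round(P['world_from_camera'],3).tolist(),P['fx'],P['k1'])
    for k in ('incubator','tray_handle','dial_grip','key_left_top','dish_1','pen','timer','tape'): print(k,[(b,np.round(px2w(P,b[1],b[2],{'dish_1':.01,'incubator':.074,'tray_handle':.054,'dial_grip':.13,'key_left_top':.1}.get(k,.01))[:2],3).tolist()) for b in boxes(P,k)])
s=read_state();print(s['tool_rot'],s['eef_pos'],s['ft_force'])
E
```

```text
scene [[0.366, -0.82, 0.44, 0.2], [-0.931, -0.32, 0.177, 0.051], [-0.004, -0.475, -0.88, 0.85], [0.0, 0.0, 0.0, 1.0]] 481.7972090237752 -0.08640949002281927
incubator [((0.8, 427.9, 227.0, 149.8, 138.3), [0.694, 0.039]), ((0.41, 463.0, 231.8, 32.3, 27.4), [0.709, -0.025])]
tray_handle [((0.73, 415.2, 262.9, 124.6, 57.5), [0.624, 0.04]), ((0.37, 243.1, 255.1, 30.5, 25.7), [0.523, 0.343])]
dial_grip [((0.57, 460.6, 230.7, 28.6, 24.6), [0.672, -0.015])]
key_left_top [((0.48, 383.2, 200.1, 12.9, 11.7), [0.704, 0.134]), ((0.42, 463.8, 231.1, 31.4, 26.1), [0.693, -0.023])]
dish_1 [((0.96, 295.0, 250.6, 29.9, 28.6), [0.588, 0.268]), ((0.92, 224.4, 311.0, 35.3, 31.4), [0.423, 0.341]), ((0.92, 345.1, 363.4, 28.4, 34.0), [0.414, 0.099]), ((0.9, 424.4, 390.8, 32.0, 35.7), [0.418, -0.045]), ((0.68, 242.2, 256.4, 23.7, 31.8), [0.538, 0.36]), ((0.56, 278.2, 309.1, 32.4, 32.0), [0.464, 0.249])]
pen [((0.67, 278.7, 210.0, 53.8, 18.3), [0.662, 0.337])]
timer [((0.97, 200.4, 267.7, 42.0, 36.3), [0.486, 0.425]), ((0.4, 412.1, 261.8, 122.6, 57.3), [0.648, 0.046])]
tape [((0.83, 319.7, 199.1, 47.1, 45.4)
[... 530 characters left out ...]
26.4), [0.415, 0.098]), ((0.88, 241.1, 316.0, 23.4, 28.6), [0.423, 0.343]), ((0.78, 280.3, 298.4, 22.5, 23.6), [0.461, 0.256]), ((0.75, 274.1, 243.9, 31.0, 21.6), [0.584, 0.27]), ((0.64, 234.3, 263.4, 26.0, 24.8), [0.54, 0.359]), ((0.57, 413.8, 317.8, 25.7, 23.6), [0.415, -0.042])]
pen [((0.69, 243.1, 213.3, 55.3, 9.5), [0.654, 0.341]), ((0.56, 241.7, 315.6, 22.2, 29.8), [0.424, 0.342])]
timer [((0.71, 208.1, 285.7, 28.9, 24.8), [0.49, 0.418]), ((0.56, 335.4, 186.2, 12.3, 7.9), [0.716, 0.13]), ((0.32, 232.5, 264.3, 25.0, 25.2), [0.538, 0.363])]
tape []
[ 4.63833673e-06  9.83230450e-01  1.82367440e-01 -1.09872522e-05] [ 0.19721319 -0.5134049   0.2422907 ] [-0.39158418 -0.00137256 -0.66339579]
```

```bash
python3 - <<'E'
import cv2,numpy as np
a=cv2.imread('pics/top0.png')[140:350,180:460]; cv2.imwrite('pics/t0c.png',cv2.resize(a,None,fx=2.8,fy=2.8,interpolation=3))
a=cv2.imread('pics/scene0.png')[150:420,170:530]; cv2.imwrite('pics/s0c.png',cv2.resize(a,None,fx=2.2,fy=2.2,interpolation=3))
E
```

```text
(no output)
```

View pics/t0c.png

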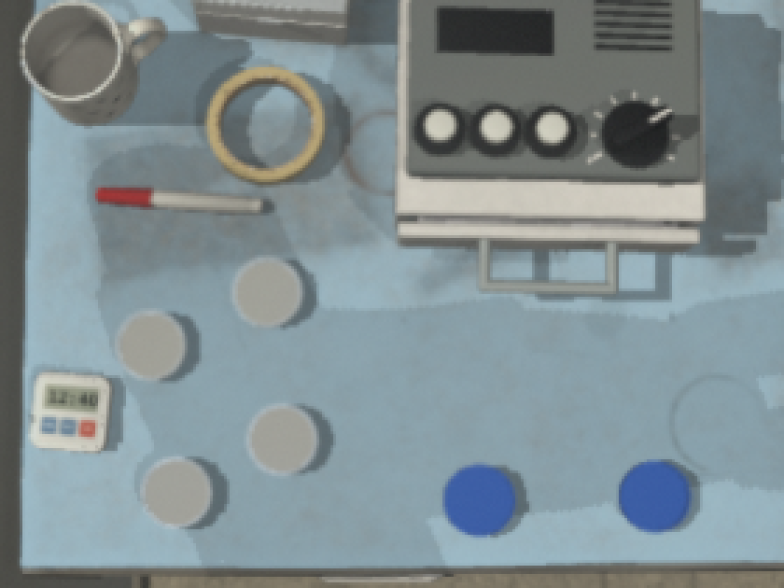

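View pics/s0c.png

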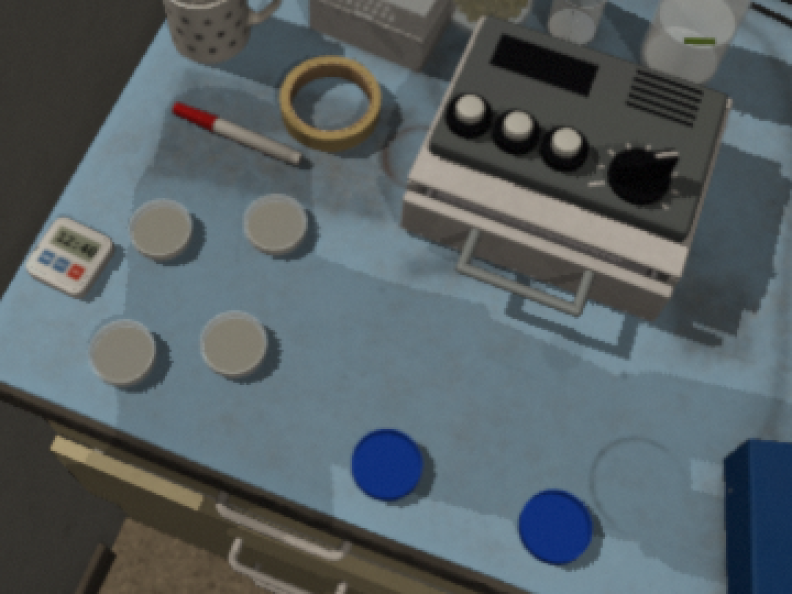

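The top view (t0c) shows four grey dishes, two blue look-alikes, and a dial at crop (636,133) pointing up-right. The long tick is at (594,158), so the dial reads about click 6 and must go to 4. Next I triangulate the incubator's fixed points.

```bash
cat >> h.py <<'E'
def ray(P,u,v):
    a=px2w(P,u,v,0.);o=np.array(P['world_from_camera'])[:3,3];d=a-o;return o,d/np.linalg.norm(d)
def tri(A,ua,B,ub):
    M=np.zeros((3,3));b=np.zeros(3)
    for P,u in((A,ua),(B,ub)):
        o,d=ray(P,*u);Q=np.eye(3)-np.outer(d,d);M+=Q;b+=Q@o
    return np.linalg.solve(M,b)
def blobs(P,box,lo,hi,amin=25):
    x0,y0,x1,y1=box; g=cv2.cvtColor(P['pixels'],6)[y0:y1,x0:x1]; m=((g>=lo)&(g<=hi)).astype(np.uint8)
    n,_,st,c=cv2.connectedComponentsWithStats(m)
    return sorted([(round(c[i][0]+x0,1),round(c[i][1]+y0,1),int(st[i][4])) for i in range(1,n) if st[i][4]>=amin])
E
python3 - <<'E'
from h import *
A=capture('top');B=capture('scene')
ka=blobs(A,(325,172,387,199),150,255); kb=blobs(B,(372,185,440,228),150,255); print(ka,kb)
if len(ka)==len(kb)==3:
    for i in range(3): print(tri(A,ka[i][:2],B,kb[i][:2]).round(4))
# handle ends (centre line outer corners) and bar, from crops
for n,(a,b) in {'hl':((352.6,242.5),(379.5,270.5)),'hr':((398.8,242.7),(433.5,290)),'dial':((407,187.5),(460.7,229.5)),}.items(): print(n,tri(A,a,B,b).round(4))
for n,(u,v) in {'hl':(352.6,242.5),'hr':(398.8,242.7)}.items(): print(n,px2w(A,u,v,.054).round(4))
# front panel edge of case top
print('case front L/R z.074',px2w(A,180+397/2.8,140+217/2.8,.074).round(4),px2w(A,180+704/2.8,140+219/2.8,.074).round(4))
print('dial at z.1',px2w(A,407,187.5,.11).round(4))
for n in('top','scene'):
    P=A if n=='top' else B
E
```

```text
[(np.float64(336.6), np.float64(184.4), 85), (np.float64(356.7), np.float64(184.7), 84), (np.float64(376.7), np.float64(185.3), 83)] [(np.float64(375.8), np.float64(226.1), 27), (np.float64(383.1), np.float64(197.9), 71), (np.float64(405.0), np.float64(205.6), 73), (np.float64(427.1), np.float64(213.2), 77)]
hl [0.5788 0.097  0.0674]
hr [ 0.578  -0.0037  0.0658]
dial [ 0.6899 -0.0166  0.1073]
hl [0.5802 0.0966 0.054 ]
hr [ 0.5791 -0.0045  0.054 ]
case front L/R z.074 [0.6322 0.1635 0.074 ] [ 0.6295 -0.0741  0.074 ]
dial at z.1 [ 0.6892 -0.0159  0.11  ]
```

```bash
python3 - <<'E'
import cv2
a=cv2.imread('pics/top0.png')[165:250,320:440]; cv2.imwrite('pics/t0d.png',cv2.resize(a,None,fx=6.5,fy=6.5,interpolation=2))
E
```

```text
(no output)
```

View pics/t0d.png

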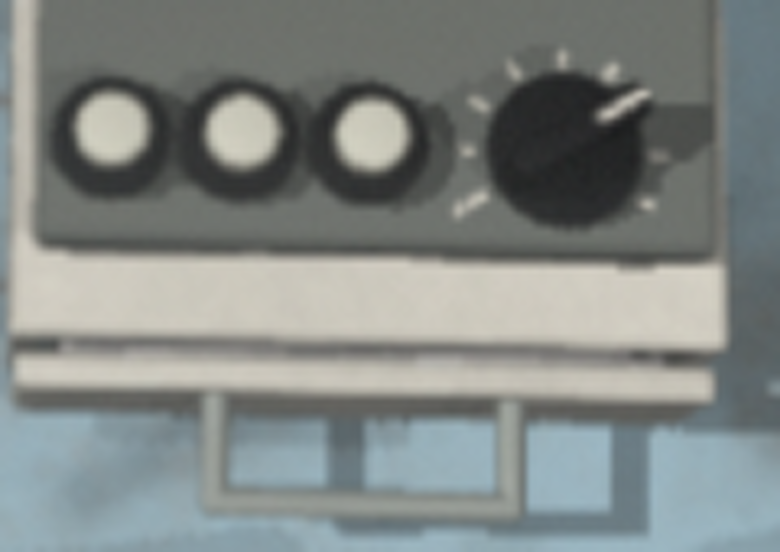

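```bash
cat >> h.py <<'E'
YAW=-0.012
def inc(dx,dy): c,s=np.cos(YAW),np.sin(YAW); return np.array([c*dx-s*dy,s*dx+c*dy])
def st():
    s=read_state(); print('t%.1f'%s['time_s'],'tcp',np.round(s['eef_pos'],4),'w%.3f'%s['gripper_width'],'g%.1f'%s['grip_force'],'ft',np.round(s['ft_force'],1)); return s
E
python3 - <<'E'
from h import *
A=capture('top');B=capture('scene')
ka=blobs(A,(325,172,387,199),150,255); kb=blobs(B,(372,185,440,228),150,255)[1:]
for i in range(3): print(tri(A,ka[i][:2],B,kb[i][:2]).round(4), px2w(A,*ka[i][:2],.116).round(4))
q=q_yaw(np.pi/2+YAW)
command_gripper(0.33,60)
move_pose([.5795,.046,.15],q); st()
print(move_l([.5795,.046,.046],q,feed=.08,f_stop=8)); st()
command_gripper(0.0,60); s=st()
P=capture('scene'); save(P,'grip')
cv2.imwrite('pics/gripc.png',cv2.resize(P['pixels'][130:330,330:530],None,fx=3,fy=3))
E
```

```text
[0.6936 0.133  0.1215] [0.6948 0.133  0.116 ]
[0.6929 0.0913 0.1208] [0.694 0.091 0.116]
[0.6914 0.0495 0.1212] [0.6926 0.049  0.116 ]
t4.1 tcp [0.5796 0.0452 0.1501] w0.330 g0.0 ft [0.1 1.  0.6]
False
t5.6 tcp [0.5798 0.046  0.0465] w0.333 g0.0 ft [1.2 1.2 0.6]
t5.9 tcp [0.5798 0.046  0.0466] w0.093 g58.6 ft [-1.6  0.4  5.3]
```

View pics/gripc.png

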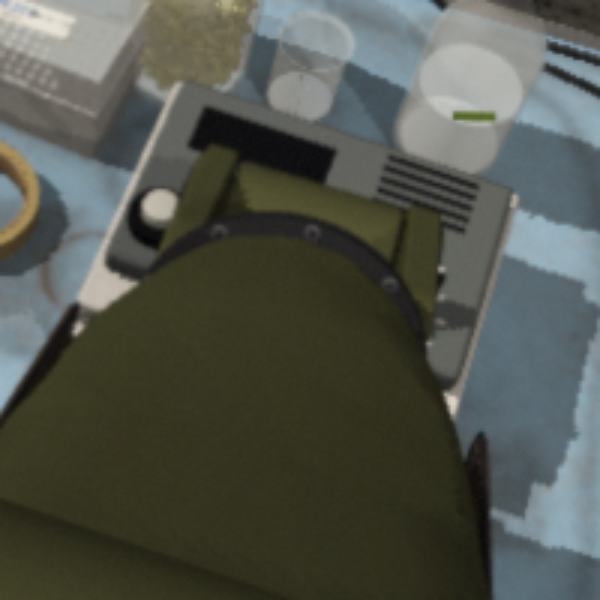

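The picture shows the tool over the handle, and the grip width of 8 mm matches the bar. Next I pull.

```bash
python3 - <<'E'
from h import *
q=q_yaw(np.pi/2+YAW)
s=st(); p=np.array(s['eef_pos'])
d=inc(-.147,0); 
print(move_l([p[0]+d[0],p[1]+d[1],p[2]],q,feed=.08,f_stop=25)); s=st()
command_gripper(0.33); p=np.array(s['eef_pos'])
move_l([p[0],p[1],.14],q,feed=.15); st()
move_pose([.40,-.25,.3],q_yaw(np.pi)); 
A=capture('top'); save(A,'open'); B=capture('scene'); save(B,'openS')
cv2.imwrite('pics/openc.png',cv2.resize(A['pixels'][165:345,180:450],None,fx=2.9,fy=2.9,interpolation=2))
for P in(A,B):
  print([(b,px2w(P,b[1],b[2],.01)[:2].round(3).tolist()) for b in boxes(P,'dish_1')])
st()
E
```

```text
t5.9 tcp [0.5798 0.046  0.0465] w0.089 g58.6 ft [-1.   0.2  6.3]
True
t7.5 tcp [0.4422 0.0498 0.0465] w0.097 g59.0 ft [-1.2  3.4  3.1]
t8.6 tcp [0.4418 0.0498 0.1392] w0.331 g0.0 ft [-0.6 -0.2 -0.8]
[((0.95, 233.3, 263.8, 26.7, 24.8), [0.539, 0.362]), ((0.83, 274.2, 243.4, 27.5, 21.4), [0.585, 0.27]), ((0.74, 352.3, 319.6, 25.5, 28.1), [0.413, 0.096]), ((0.67, 281.7, 298.0, 24.4, 20.5), [0.462, 0.253]), ((0.67, 243.1, 315.6, 23.1, 27.0), [0.424, 0.339]), ((0.58, 413.6, 318.7, 26.2, 26.9), [0.413, -0.041]), ((0.34, 337.3, 184.7, 9.7, 10.6), [0.72, 0.125])]
[((0.96, 242.6, 255.5, 28.4, 34.2), [0.54, 0.36]), ((0.94, 277.8, 307.7, 31.7, 29.6), [0.466, 0.251]), ((0.81, 296.1, 252.0, 28.7, 24.6), [0.585, 0.265]), ((0.7, 424.2, 388.6, 31.8, 40.8), [0.421, -0.044]), ((0.65, 347.1, 362.4, 30.2, 35.5), [0.417, 0.096]), ((0.64, 227.4, 310.3, 31.4, 29.5), [0.427, 0.336]), ((0.29, 394.9, 296.4, 142.9, 128.6), [0.566, 0.056])]
t10.7 tcp [ 0.4001 -0.2498  0.2999] w0.328 g0.0 ft [-0.7 -0.5 -0.3]
```

View pics/openc.png

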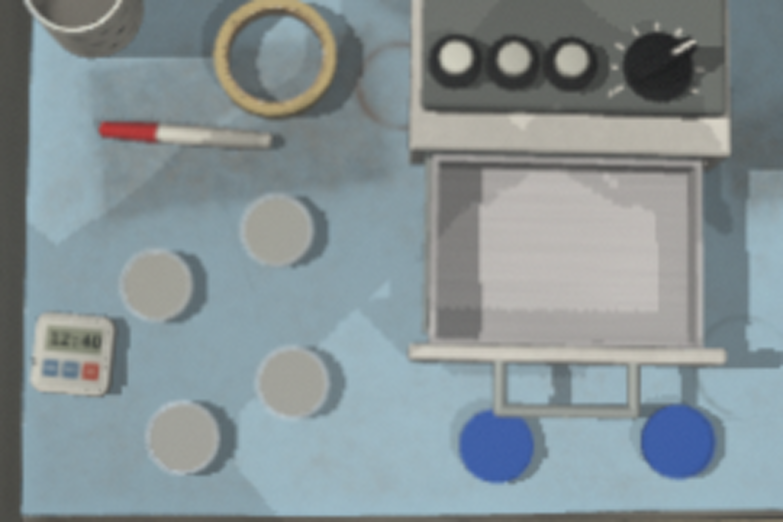

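```bash
python3 - <<'E'
from h import *
P=capture('top'); f=lambda u,v,z:px2w(P,180+u/2.9,165+v/2.9,z)[:2].round(4)
print('handle',f(497,409,.054),f(636,410,.054))
print('rim rear outer L/R',f(429,157,.05),f(702,160,.05),'panel front top',f(410,358,.064),f(726,361,.064),'panel back/inner front',f(435,346,.06),f(698,348,.06))
print('case front',f(411,152,.074),f(729,156,.074))
E
```

```text
handle [0.4429 0.1014] [ 0.441 -0.002]
rim rear outer L/R [0.6327 0.1495] [ 0.6294 -0.0586] panel front top [0.4807 0.1656] [ 0.4761 -0.0685] panel back/inner front [0.4896 0.147 ] [ 0.4862 -0.0486]
case front [0.6324 0.1637] [ 0.6282 -0.0739]
```

```bash
python3 - <<'E'
from h import *
q=q_yaw(np.pi/2+YAW)
move_pose([.442,.0495,.14],q); move_l([.442,.0495,.046],q,feed=.1,f_stop=8)
command_gripper(0,80); s=st(); p=np.array(s['eef_pos'])
d=inc(-.013,0); print(move_l([p[0]+d[0],p[1]+d[1],p[2]],q,feed=.02,f_stop=30)); s=st(); p=np.array(s['eef_pos'])
command_gripper(0.33); st(); move_l([p[0],p[1],.14],q,feed=.2)
move_pose([.40,-.25,.3],q_yaw(np.pi))
P=capture('top'); save(P,'open2'); cv2.imwrite('pics/o2c.png',cv2.resize(P['pixels'][205:325,310:450],None,fx=5,fy=5,interpolation=2))
E
```

```text
t14.1 tcp [0.4424 0.0495 0.0467] w0.084 g78.1 ft [-1.  -0.9  6.6]
True
t14.5 tcp [0.4375 0.0497 0.0467] w0.086 g80.2 ft [ 4.5 -0.7 -3.7]
t14.9 tcp [0.4373 0.0496 0.0467] w0.325 g0.0 ft [-0.2  0.1  0.7]
```

View pics/o2c.png

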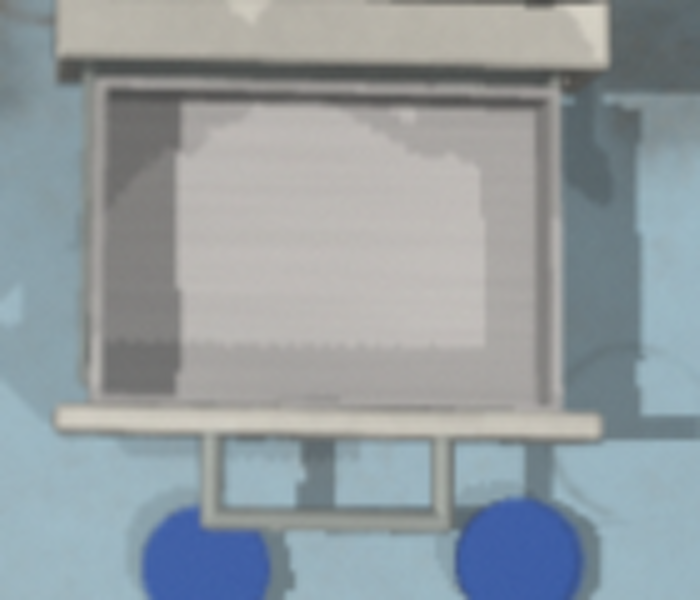

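```bash
python3 - <<'E'
from h import *
P=capture('top'); f=lambda u,v,z:px2w(P,310+u/5,205+v/5,z)[:2].round(4)
print('handle',f(325,521,.054),'rear inner rim L/R',f(107,91,.05),f(543,95,.05),'panel back',f(325,407,.064),'panel front top',f(325,431,.064), 'floor front L/R?',f(107,398,.014),f(535,403,.014))
print('rim L/R mid inner',f(103,250,.05),f(545,250,.05))
E
```

```text
handle [0.4356 0.0507] rear inner rim L/R [0.6237 0.142 ] [ 0.6209 -0.0505] panel back [0.4841 0.051 ] panel front top [0.4738 0.0512] floor front L/R? [0.4912 0.142 ] [ 0.487 -0.05 ]
rim L/R mid inner [0.5537 0.1446] [ 0.5522 -0.0491]
```

```bash
cat >> h.py <<'E'
C=np.array([.555,.0475])
def dishes(P):
    out=[]
    for b in boxes(P,'dish_1',.25):
        w=px2w(P,b[1],b[2],.012)[:2]
        if not(.36<w[0]<.66 and .18<w[1]<.48): continue
        u,v=int(b[1]),int(b[2]); R=24; im=P['pixels'][v-R:v+R,u-R:u+R].astype(int)
        c=np.median(im[R-4:R+4,R-4:R+4].reshape(-1,3),0)
        if c[0]-c[2]>30: continue
        m=(np.abs(im-c).max(2)<30)&(im[...,0]-im[...,2]<14)
        n,l,s,ce=cv2.connectedComponentsWithStats(m.astype(np.uint8)); k=l[R,R]
        g=None
        if k and 300<s[k][4]<1100:
            g=px2w(P,u-R+ce[k][0],v-R+ce[k][1],.013)[:2]
            if np.linalg.norm(g-w)>.008: g=None
        e=w if g is None else g
        if all(np.linalg.norm(e-o[0])>.03 for o in out): out.append((e,w,b[0],int(s[k][4]) if k else 0))
    return out
Q=q_yaw(np.pi+YAW)
E
python3 - <<'E'
from h import *
for n in('top','scene'):
    P=capture(n)
    for d in dishes(P): print(n,d[0].round(4),d[1].round(4),d[2:])
E
```

```text
top [0.5834 0.2669] [0.5859 0.2715] (0.95, 475)
top [0.4239 0.3388] [0.4227 0.3391] (0.82, 465)
top [0.4656 0.255 ] [0.4588 0.2516] (0.59, 455)
top [0.541  0.3604] [0.5401 0.3613] (0.58, 467)
scene [0.4251 0.3397] [0.4248 0.3399] (0.95, 668)
scene [0.4671 0.2552] [0.4617 0.2536] (0.89, 670)
scene [0.5855 0.2681] [0.5868 0.2654] (0.72, 600)
scene [0.5425 0.3608] [0.5428 0.3597] (0.65, 570)
```

```bash
python3 - <<'E'
from h import *
x,y=.466,.255
command_gripper(.8,40)
move_pose([x,y,.13],Q); move_l([x,y,.04],Q,feed=.15)
print(move_l([x,y,.0],Q,feed=.02,f_stop=4)); s=st(); z=s['eef_pos'][2]+.004
move_l([x,y,z],Q,feed=.03); command_gripper(.0,40); s=st()
move_l([x,y,z+.03],Q,feed=.05); st()
P=capture('scene'); save(P,'held'); cv2.imwrite('pics/heldc.png',cv2.resize(P['pixels'][220:380,200:400],None,fx=3.5,fy=3.5))
E
```

```text
True
t22.5 tcp [0.466  0.255  0.0038] w0.799 g3.4 ft [-0.   0.2  7.1]
t23.1 tcp [0.4661 0.255  0.0081] w0.647 g41.8 ft [-1.8 -1.5  6.5]
t23.8 tcp [0.4659 0.2549 0.0377] w0.643 g42.2 ft [-0.9  0.7 -0.8]
```

View pics/heldc.png

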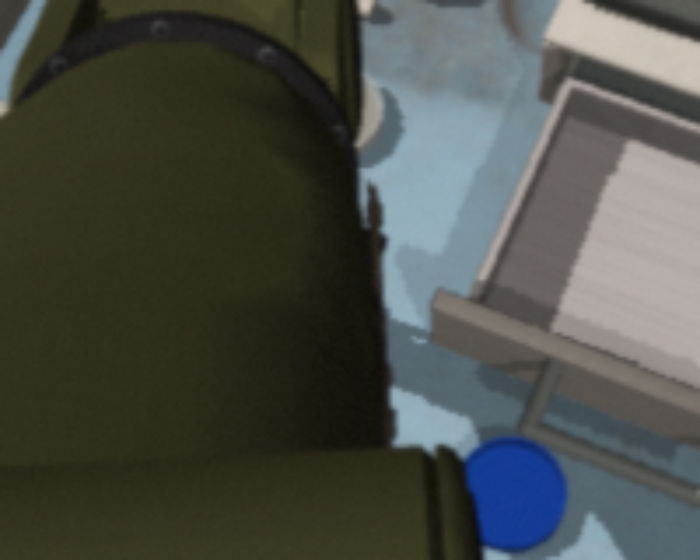

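The view is blocked by the arm, but the width (55 mm) and the grip force show that the dish is held. Next I place it and carry on.

```bash
cat >> h.py <<'E'
def place(dx,dy):
    p=np.array(read_state()['eef_pos']); t=C+inc(dx,dy)
    move_l([*p[:2],.125],Q,feed=.2)
    w=read_state()['gripper_width']
    if not .58<w<.72: print('LOST after lift',w); return False
    move_l([*t,.125],Q,feed=.2)
    w=read_state()['gripper_width']
    if not .58<w<.72: print('LOST in carry',w); return False
    move_l([*t,.045],Q,feed=.15); print('contact',move_l([*t,.0235],Q,feed=.03,f_stop=6)); st()
    command_gripper(.78); move_l([*t,.13],Q,feed=.15); return True
def pick(x,y):
    command_gripper(.8,40); move_pose([x,y,.12],Q); move_l([x,y,.04],Q,feed=.2); 
    print('down',move_l([x,y,.0085],Q,feed=.04,f_stop=5)); command_gripper(0,40); s=st()
    move_l([x,y,.03],Q,feed=.1); return .58<s['gripper_width']<.72
E
python3 - <<'E'
from h import *
print(place(-.033,.044)); move_pose([.40,-.25,.3],Q)
A=capture('top'); save(A,'p1'); D=dishes(A); D2=dishes(capture('scene'))
for d in D+D2: print(d[0].round(4),d[1].round(4),d[2:])
cv2.imwrite('pics/p1c.png',cv2.resize(A['pixels'][205:345,200:450],None,fx=3.2,fy=3.2,interpolation=2)); st()
E
```

```text
contact False
t27.0 tcp [0.5226 0.0919 0.0236] w0.645 g42.3 ft [ 0.1  0.2 -0.5]
True
[0.4239 0.3387] [0.4229 0.3413] (0.85, 467)
[0.5834 0.2669] [0.5856 0.2706] (0.76, 474)
[0.5409 0.3605] [0.5385 0.3597] (0.62, 465)
[0.5425 0.3609] [0.5413 0.3557] (0.71, 573)
[0.5854 0.2681] [0.5862 0.2652] (0.66, 595)
[0.4252 0.3397] [0.4234 0.3397] (0.64, 671)
t29.9 tcp [ 0.4003 -0.2495  0.2996] w0.779 g0.0 ft [ 0.9 -0.3  0.3]
```

View pics/p1c.png

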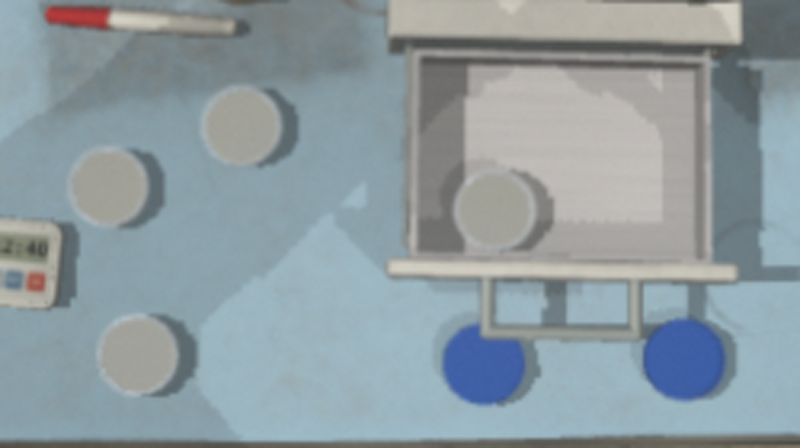

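The dish lies flat in the front left of the drawer at crop (495,210). The other three dishes are unmoved, and I place them now.

```bash
python3 - <<'E'
from h import *
for slot in [(.033,.044),(.033,-.044),(-.033,-.044)]:
    D=dishes(capture('top')); D2=dishes(capture('scene'))
    print([d[0].round(3).tolist() for d in D],[d[0].round(3).tolist() for d in D2])
    D=sorted(D,key=lambda d:-d[0][0])
    e=D[0][0]; m=[d[0] for d in D2 if np.linalg.norm(d[0]-e)<.008]
    if not m: print('no match');break
    e=(e+m[0])/2; print('pick',e.round(4))
    if not pick(*e): print('pick failed');break
    if not place(*slot): break
    move_pose([.40,-.25,.3],Q)
A=capture('top'); save(A,'p4')
cv2.imwrite('pics/p4c.png',cv2.resize(A['pixels'][205:345,200:450],None,fx=3.2,fy=3.2,interpolation=2)); st()
E
```

```text
[[0.541, 0.36], [0.583, 0.267], [0.424, 0.339]] [[0.425, 0.34], [0.543, 0.361], [0.585, 0.268]]
pick [0.5844 0.2675]
down False
t34.1 tcp [0.5848 0.2676 0.0092] w0.649 g42.7 ft [-0.1 -0.   6.8]
contact True
t37.5 tcp [0.5884 0.091  0.0232] w0.647 g42.7 ft [0.8 0.4 3.7]
[[0.541, 0.36], [0.424, 0.339]] [[0.425, 0.34], [0.543, 0.361]]
pick [0.5418 0.3607]
down False
t44.7 tcp [0.5421 0.3608 0.0093] w0.641 g42.7 ft [-0.9 -0.6  6.2]
contact True
t49.1 tcp [0.5873 0.0031 0.0232] w0.644 g42.7 ft [0.9 0.5 4.6]
[[0.424, 0.339]] [[0.425, 0.34]]
pick [0.4246 0.3392]
down False
t56.0 tcp [0.4248 0.3394 0.0092] w0.645 g42.0 ft [-1.5 -0.7  5.7]
contact True
t60.3 tcp [0.5214 0.0039 0.0232] w0.644 g42.8 ft [0.  0.6 4.7]
t62.7 tcp [ 0.4004 -0.2493  0.2992] w0.780 g0.0 ft [ 0.2  0.2 -0.8]
```

View pics/p4c.png

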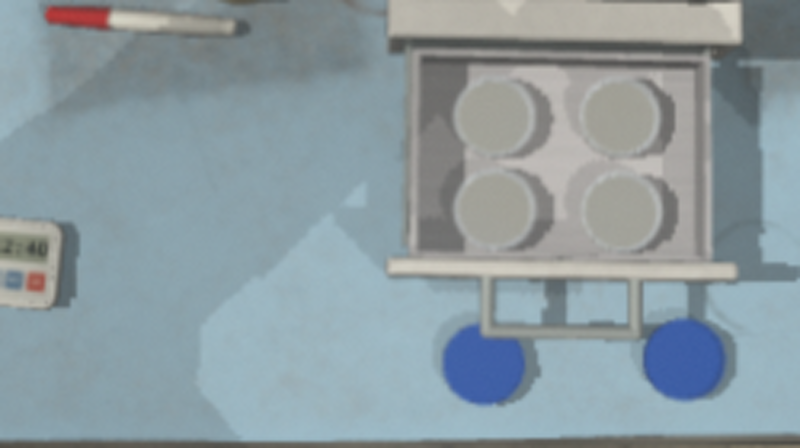

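All four dishes lie flat inside the drawer. Next I push it home.

```bash
python3 - <<'E'
from h import *
q=q_yaw(np.pi/2+YAW)
command_gripper(.33,80)
move_pose([.4373,.0497,.14],q); move_l([.4373,.0497,.046],q,feed=.1,f_stop=8)
command_gripper(0,80); s=st(); p=np.array(s['eef_pos'])
d=inc(.13,0); print(move_l([p[0]+d[0],p[1]+d[1],p[2]],q,feed=.06,f_stop=25)); s=st(); p=np.array(s['eef_pos'])
d=inc(.022,0); print(move_l([p[0]+d[0],p[1]+d[1],p[2]],q,feed=.025,f_stop=25)); s=st(); p=np.array(s['eef_pos'])
d=inc(.006,0); print(move_l([p[0]+d[0],p[1]+d[1],p[2]],q,feed=.015,f_stop=30)); s=st(); p=np.array(s['eef_pos'])
command_gripper(0.3); move_l([p[0],p[1],.16],q,feed=.15)
move_pose([.40,-.25,.3],Q)
P=capture('top'); save(P,'closed'); S=cv2.imread('pics/top0.png')
f=lambda I:cv2.resize(I[165:250,320:440],None,fx=3.3,fy=3.3,interpolation=2)
cv2.imwrite('pics/clc.png',np.hstack([f(S),f(P['pixels'])])); st()
E
```

```text
t66.5 tcp [0.4377 0.0497 0.0467] w0.083 g78.1 ft [-2.4  0.2  6.6]
False
t68.8 tcp [0.5678 0.0463 0.0468] w0.088 g78.0 ft [ -0.2 -15.4   0.3]
True
t69.5 tcp [0.5854 0.0457 0.0467] w0.083 g79.3 ft [-3.7 -0.9  7.8]
True
t69.8 tcp [0.5854 0.0456 0.0467] w0.085 g79.7 ft [-4.  -1.   8.7]
t73.0 tcp [ 0.4002 -0.2498  0.2997] w0.294 g0.0 ft [0.4 0.1 0.2]
```

View pics/clc.png

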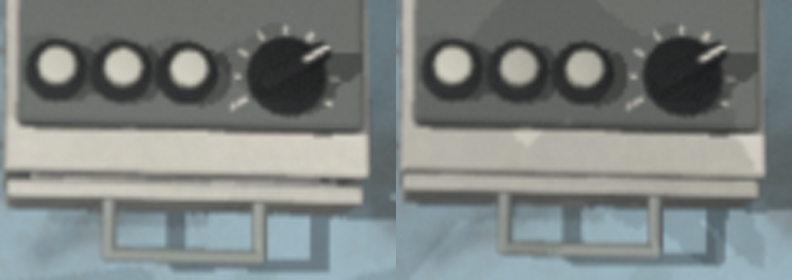

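The drawer is fully home; it started slightly ajar and has travelled exactly 148 mm. Next is the dial, from click 6 to click 4.

```bash
python3 - <<'E'
from h import *
x,y=.6897,-.0163
qa=lambda deg:q_yaw(np.radians(deg)+YAW)
command_gripper(.4,40)
move_pose([x,y,.2],qa(120)); print(move_l([x,y,.119],qa(120),feed=.06,f_stop=5)); st()
command_gripper(0,40); s=st()
p=np.array(s['eef_pos'])
for a in (135,150,165,180): 
    move_l(p,qa(a),feed=.03); s=read_state(); print(a,np.round(s['wrist_torque'],2),np.round(s['ft_force'],1),round(s['gripper_width'],3),round(s['time_s'],1))
command_gripper(.4); move_l([*p[:2],.2],qa(180),feed=.15)
move_pose([.40,-.25,.3],Q)
P=capture('top'); save(P,'dial')
cv2.imwrite('pics/dc.png',cv2.resize(P['pixels'][165:250,320:440],None,fx=5,fy=5,interpolation=2)); st()
E
```

```text
False
t76.2 tcp [ 0.6899 -0.0163  0.1195] w0.400 g0.0 ft [-0.2 -0.4 -0.1]
t76.5 tcp [ 0.691  -0.0156  0.1198] w0.133 g42.7 ft [11.9  4.9 -1.3]
135 [-0.26 -0.07  0.05] [ 1.2 -1.1 -1.9] 0.134 77.0
150 [-0.68  0.17  0.01] [-1.4 -3.2 -2.1] 0.131 77.4
165 [-1.09  0.29  0.05] [-2.  -4.8 -0.1] 0.133 77.8
180 [-1.29  0.35  0.02] [-2.3 -6.9 -1.4] 0.131 78.2
t80.7 tcp [ 0.4007 -0.2497  0.2996] w0.399 g0.0 ft [0.  0.1 0.5]
```

View pics/dc.png

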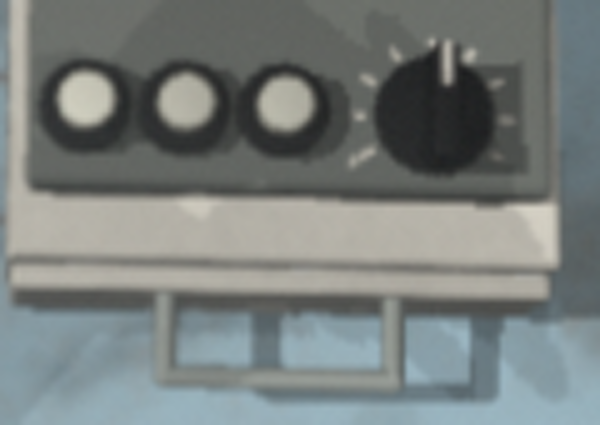

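The pointer stands vertical in line with the fourth tick at (432,43), so the dial is at click 4. Next are the keys.

```bash
python3 - <<'E'
from h import *
q=q_yaw(np.pi/2+YAW); command_gripper(0,40)
for x,y in((.6938,.133),(.6916,.0495)):
    move_pose([x,y,.16],q)
    print(move_l([x,y,.137],q,feed=.04,f_stop=2.5)); st()
    print('c',move_l([x,y,.12],q,feed=.006,f_stop=2)); z=st()['eef_pos'][2]
    print('p',move_l([x,y,.112],q,feed=.008,f_stop=8)); st(); hold(.3)
    move_l([x,y,.16],q,feed=.08)
move_pose([.40,-.25,.3],Q); st()
P=capture('top'); save(P,'end')
cv2.imwrite('pics/endc.png',cv2.resize(P['pixels'][140:350,180:460],None,fx=2.8,fy=2.8,interpolation=2))
E
```

```text
False
t83.9 tcp [0.6939 0.133  0.1372] w-0.007 g0.0 ft [-0.3 -0.3 -0. ]
c True
t85.5 tcp [0.6938 0.133  0.1267] w0.001 g1.1 ft [1.7 1.1 2.9]
p True
t86.3 tcp [0.6937 0.133  0.1231] w-0.003 g2.9 ft [-0.3  1.1  5.5]
False
t88.3 tcp [0.6917 0.0496 0.1372] w-0.002 g0.0 ft [-0.2  0.2  0.2]
c True
t90.0 tcp [0.6916 0.0495 0.1267] w0.002 g1.1 ft [0.7 1.  2.5]
p True
t90.8 tcp [0.6915 0.0495 0.1231] w0.002 g3.0 ft [-1.  -0.8  6. ]
t93.6 tcp [ 0.4002 -0.2499  0.2998] w0.002 g0.0 ft [0.6 0.5 0.1]
```

View pics/endc.png

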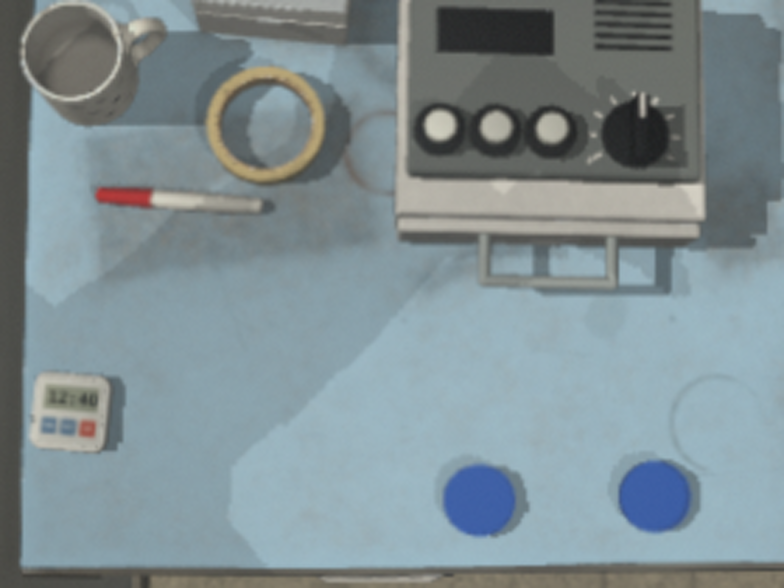

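```bash
python3 -c "
from plant import *
print(close_job())"
```

```text
the job is handed in; nothing more can be done
None
```

The job is handed in at about 94 s, with no verdict returned: all four dishes lie flat in the drawer, which is pushed fully home; the dial is at click 4; I pressed the left key and then the right key to the bottom; the other things on the bench are where they were.

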